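# Shut the bits and fittings away from the dust

## Task

We are about to sand here, so close everything that would catch dust: with the fingertips, push all three orange drawers of the blue cabinet fully home, and push the lid of the teal bit case over from behind so that it is fully shut. Nothing is to be lifted or carried; the case stays where it stands, and so do the other things on the bench.

Things in the scene. Friction and masses are not known exactly. Their poses are not given: they have to be found in the camera images.
- drawer_cabinet: blue steel drawer cabinet screwed to the bench, 125 deep (x) x 312 wide (y) x 80 high, with three orange drawers side by side. Origin on the bench under the middle of its front; its +x points away from the drawer fronts to the back of the cabinet, +y to its left drawer, z up. It stands either left or right of the bit case, its front roughly towards the robot
- drawer_left (a joint): slide of the left orange drawer (seen from the front, at cabinet y = 102 mm): 0 = fully home, front flush with the cabinet; grows as the drawer stands out along the cabinet's -x, at most 0.060 m. Runs with about 1.5 N of friction, no spring: it stays where it is left
- drawer_left_front (a point): centre of the outer face of the left drawer's front, 40 above the bench; it moves with the drawer. The front is a flat upright face 94 wide and 66 high (7 to 73 above the bench), with no handle that stands out; axes as the cabinet's
- drawer_middle (a joint): slide of the middle orange drawer (seen from the front, at cabinet y = 0 mm): 0 = fully home, front flush with the cabinet; grows as the drawer stands out along the cabinet's -x, at most 0.060 m. Runs with about 1.5 N of friction, no spring: it stays where it is left
- drawer_middle_front (a point): centre of the outer face of the middle drawer's front, 40 above the bench; it moves with the drawer. The front is a flat upright face 94 wide and 66 high (7 to 73 above the bench), with no handle that stands out; axes as the cabinet's
- drawer_right (a joint): slide of the right orange drawer (seen from the front, at cabinet y = -102 mm): 0 = fully home, front flush with the cabinet; grows as the drawer stands out along the cabinet's -x, at most 0.060 m. Runs with about 1.5 N of friction, no spring: it stays where it is left
- drawer_right_front (a point): centre of the outer face of the right drawer's front, 40 above the bench; it moves with the drawer. The front is a flat upright face 94 wide and 66 high (7 to 73 above the bench), with no handle that stands out; axes as the cabinet's
- bit_case: loose teal plastic bit case, 140 deep (x) x 200 wide (y), 65 high when shut, 0.9 kg, standing on the bench with its lid open. Origin at the centre of its underside; the hinge runs along its back at +x, the open front faces -x, roughly towards the robot
- lid_hinge (a point): middle of the lid's hinge line, on the case at x = +67, 42 above the bench; the hinge line runs along the case's y
- bit_case_lid (a joint): hinge angle of the case's lid: 0 = fully shut; at the start about 1.95 rad = leaning back past upright against its stop. Needs only 1 to 2 N at its free edge; once pushed from behind well past upright (below about 1.3 rad) it falls shut slowly of itself (2 to 3 rad/s, damped hinge)
- lid_front_edge (a point): middle of the free edge of the lid, on its outer face; moves with the lid. Shut: case x = -66, 65 above the bench. Open: case x = +138, 157 above the bench, outer face looking back to +x; the edge rises to 177 as it passes upright. The lid is 200 wide. Push within 30 mm of this edge and rise with it: deeper, the gripper's body lands on the edge
- sanding_block: loose sanding block, brown cork-like, 62x112x36; origin at the centre of its underside. Bystander: leave where it is
- pencil: loose green pencil, 13x142x8, lying flat; origin at the centre of the underside. Bystander
- folding_rule: loose yellow folding rule, 32x230x16, lying flat; origin at the centre of the underside. Bystander

How it is judged (in metres and radians):
At the end, for the whole second after the job is handed in: All three drawers within 4 mm of fully home, the lid within 0.05 rad of fully shut, the case at rest, flat on the bench and within 50 mm of where it stood (value of joint each of drawer_left, drawer_middle, drawer_right below 0.004 m and value of joint bit_case_lid below 0.05 rad and linear speed of bit_case below 0.02 m/s and distance of bit_case from where it was at the start of the episode below 0.05 m and angle between bit_case's own z axis and vertical below 0.08 rad and height (world z) of bit_case below 0.012 m); the robot touches nothing.
It fails at once if the bit case is lifted, tipped up or shoved away (more than 20 mm up, 0.2 rad, 80 mm) (height (world z) of bit_case above 0.02 m or angle between bit_case's own z axis and vertical above 0.2 rad or distance of bit_case from where it was at the start of the episode above 0.08 m).
It fails at once if another thing on the bench is moved more than 30 mm (distance of any of sanding_block, pencil, folding_rule from where it was at the start of the episode above 0.03 m).
It also fails if it takes over 64 s, if anything falls off the work surface, if the arm or the gripper's body presses on something with over 40 N, if the wrist force passes 120 N, or if a joint passes its speed limit or range.

## Robot

A 7-joint arm with a two-finger parallel gripper is mounted at the origin on a cart in front of the work surface, level with it; the furniture and walls round the work are solid. World frame = base frame: x ahead of the robot, y to its left, z up, the work surface at z = 0. Lengths are in m, angles in degrees, forces in N, time in s.
With the tool pointing down it reaches from about 0.425 to 0.875 m from the base axis. Payload 4.7 kg.
Tool frame: the origin (TCP) lies midway between the tips of the shut fingers; the grasp point (between the pads) lies 19 mm behind it; z points along the fingers, y is the line along which they close (so a half turn about z gives the same grasp; the last joint's range is limited). The gripper opens to 87 mm and grips with 3 to 60 N. Pads are 19 mm wide; open, the fingers measure 117 mm over their backs; the gripper's body (75 mm by 190 mm) begins 51 mm behind the grasp point.
Start: joints at [67.443, 18.392, -4.016, 83.108, 1.295, 78.541, -3.26], TCP at [0.258, -0.597, 0.223] pointing down, gripper open.
Joint ranges: [-163.93, 163.93], [-17.29, 119.83], [-79.2, 71.16], [3.27, 140.29], [-89.18, 269.18], [5.43, 117.66], [-154.24, 154.24]. Speed limits (degrees/s): [147.25, 147.25, 180, 180, 180, 180, 180].

## Interface

Orientations are given as [roll, pitch, yaw] about the fixed x, y, z axes, in that order (R = Rz(yaw) Ry(pitch) Rx(roll)).
In Python, from cell import env, viewer, boxes_of, masks_of gives the robot as it stands. The module is installed in compiled form; this text tells all that it offers.
- The arm moves only by the tool apply_moves, never from a script. Its argument "moves" is a list of rows, each a list of 7 numbers: the shift along the tool's x, y, z scaled (see below), then the turn, a rotation vector about the tool's x, y, z scaled (see below), then the opening, from 0 (shut) to 1 (fully open). A call has 1 to 20 rows; each row is the pose to reach, as a shift and turn from the pose commanded when the call began, along the tool's axes at that moment; what a row does not reach only later rows make up. The controller multiplies each number of a shift by 0.2 m and each number of a turn by 1.5 rad. A row lasts 1/10 s, in which the tool goes at most 50 mm and 8.59 degrees, less where a joint would pass 70% of its speed; a pose out of reach is approached as far as the arm can. A call with a number of a shift or a turn outside -1 to 1 is refused whole. A call with a gripper value outside its range is refused whole. The fingers move at their own pace and stop on an object; "grip_force" is the grip in N (left out, the last holds). Time passes only in rows, so rows that repeat a pose let the fingers close. It gives the time, the measured TCP pose, the force, the opening and the grip force at its end, in the units of the state.
- env.get_obs(): the state, without advancing time (a new reading comes with each control period).
- viewer.read_camera(name): name is "side" or "top"; returns the picture (384x512x3 uint8, red, green, blue); there is no depth.
- viewer.get_calibration(name): a dict with "fov_y" (degrees; the focal length in pixels is half the picture's height over the tangent of half this angle, whatever the lens; pixels are square), "cx", "cy" (the principal point, pixels), "k1" (the pictures are not rectified: a ray, as slopes to the right and down, at radius r is drawn at 1 + k1 r^2 times it, then the intrinsics apply), "position" and "orientation" of the camera in the world. Camera axes: x right, y up, looking along -z (the intrinsics and any distortion apply to the point x, -y, -z); pixel columns grow to the right and rows downward; lengths in m; the calibration is good to about 2 mm. A picture is of the moment at which its call begins. get_calibration takes no time and is no camera call.
- env.sign_off(): hands the job in; it is judged then, once.
Trained networks look in the newest picture that a camera, given by its name, has taken for a name from the list of things; names that differ only in an ending like _2 or _b are one class to them, and where a whole thing is asked for, a point or a joint stands for the part that bears it (a point fixed in the world has none). Each returns a list of dicts, best first, with "conf" (0 to 1); they miss things now and then, are a little off and sometimes report something else, mostly with a low value. They report only what shows in the picture. A call takes as long as a camera call.
- boxes_of(camera, target): "location" ([column, row] in pixels, amid what is visible of it).
- masks_of(camera, target): "pixels" (384x512 bool, what is visible of it) and "location" ([column, row] in pixels, amid what is visible of it).
The state is a dict: "time_s": time; "qpos": joint angles; "joint_velocities": joint speeds; "effort": joint torques, N m; "tool_pos": TCP position; "tool_rot": TCP orientation; "force": force on the tool from outside, world axes, zero at the start; "wrist_torque": the same for the moment, N m; "grip_width": finger opening in m; "grasp_force": force on a finger pad.
Only numpy, scipy, OpenCV 4.12 (cv2) and the standard library are available. Lean on these libraries where they do the work, as an engineer would, in place of code of your own. Each camera call takes 0.05 s, during which the arm holds its last target. There are 200 camera calls.

## Working session

There is one attempt and no reset: what is moved stays moved. The work goes in short steps, Python scripts to look and compute and a tool call to move; the robot and the scene stay as the last step left them, time stands still between calls to the robot, and variables do not carry over. Pictures are saved under pics/ and viewed, at most 10 in all, crops included, and the job is handed in when it is done.

Besides the shell and the picture viewer there is one more tool, called by a JSON object that holds its "fn" and its "kwargs". apply_moves: Moves the arm, as the interface text tells. Shifts and turns lie within -1 to 1; 1 stands for 0.2 m of shift or 1.5 rad of turn. Its arguments: {"type":"object","properties":{"moves":{"type":"array","items":{"type":"array","items":{"type":"number","minimum":-1,"maximum":1}}},"grip_force":{"type":"number"}},"required":["moves"]}

```bash
mkdir -p pics; cat > h.py <<'E'
import numpy as np, cv2
from cell import env, viewer, boxes_of, masks_of
from scipy.spatial.transform import Rotation as R
def rot(c):
    o=np.array(c["orientation"],float)
    if o.shape==(3,3): return o
    if o.size==4: return R.from_quat(o).as_matrix()
    return R.from_euler('xyz',o,degrees=True).as_matrix()
def f(c): return 192/np.tan(np.radians(c["fov_y"])/2)
def proj(name,P):
    c=viewer.get_calibration(name); p=(np.atleast_2d(P)-c["position"])@rot(c)
    s=np.c_[p[:,0]/-p[:,2],-p[:,1]/-p[:,2]]; r2=(s**2).sum(1,keepdims=True)
    return s*(1+c["k1"]*r2)*f(c)+[c["cx"],c["cy"]]
def unproj(name,px,z):
    c=viewer.get_calibration(name); d=(np.atleast_2d(px)-[c["cx"],c["cy"]])/f(c); s=d.copy()
    for _ in range(20): s=d/(1+c["k1"]*(s**2).sum(1,keepdims=True))
    w=np.c_[s[:,0],-s[:,1],-np.ones(len(s))]@rot(c).T
    p=np.array(c["position"]); t=(z-p[2])/w[:,2]
    return p+w*t[:,None]
E
python3 - <<'E'
from h import *
for n in("top","side"):
    print(n,viewer.get_calibration(n)); im=viewer.read_camera(n); cv2.imwrite(f"pics/{n}0.png",im[:,:,::-1])
    for t in("drawer_cabinet","drawer_left_front","drawer_middle_front","drawer_right_front","bit_case","lid_front_edge","lid_hinge","sanding_block","pencil","folding_rule"):
        print(t,[(np.round(b["location"]),round(b["conf"],2)) for b in boxes_of(n,t)[:3]])
print(env.get_obs())
E
```

```text
top {'fov_y': 48.28647446677958, 'cx': 252.43048415695333, 'cy': 193.71763314567633, 'k1': -0.018724164570197724, 'position': array([ 0.38572931, -0.00874392,  1.38624751]), 'orientation': array([  3.00350591,  -0.56258931, -91.31965038])}
drawer_cabinet [(array([164., 166.]), 0.75), (array([137., 192.]), 0.18)]
drawer_left_front [(array([140., 191.]), 0.94)]
drawer_middle_front [(array([172., 183.]), 0.58)]
drawer_right_front [(array([204., 180.]), 0.69)]
bit_case [(array([322., 152.]), 0.68)]
lid_front_edge [(array([325., 132.]), 0.72)]
lid_hinge [(array([322., 155.]), 0.88), (array([246., 145.]), 0.7)]
sanding_block [(array([148., 242.]), 0.7)]
pencil [(array([137., 191.]), 0.57), (array([245., 143.]), 0.56)]
folding_rule [(array([334., 236.]), 0.91)]
side {'fov_y': 44.84249637317051, 'cx': 253.0465953344802, 'cy': 192.7316523800784, 'k1': -0.09948886746172467, 'position': array([0.06180296, 1.16201945, 0.70399351]), 'orientation': array([  63.55074244,   -0.38523715, -160.32323796])}
drawer_cabinet [(array([192., 249.]), 0.91), (array([216., 243.]), 0.34)]
drawer_left_front []
dr
[... 382 characters left out ...]
s': 1.1, 'qpos': array([67.44287175, 18.39248761, -4.01622855, 83.10661204,  1.29611873,
       78.5407035 , -3.26158108]), 'joint_velocities': array([ 0.15212954, -0.0955409 ,  0.02008902, -0.02538074,  0.01028318,
       -0.06604424,  0.00927004]), 'effort': array([ 6.74185394e-04, -4.91116583e+01, -4.02417798e-01, -3.12773466e+01,
       -6.35716016e-02,  3.35936237e-02,  1.31958257e-05]), 'tool_pos': array([ 0.25776161, -0.59673918,  0.22258839]), 'tool_rot': array([1.79994609e+02, 3.71574297e-03, 2.33646666e+01]), 'force': array([-0.36040783, -0.66101374,  0.05819242]), 'wrist_torque': array([-0.00240576,  0.00054032,  0.00443755]), 'grasp_force': 0.0, 'grip_width': 0.08753131514873494}
```

View pics/top0.png

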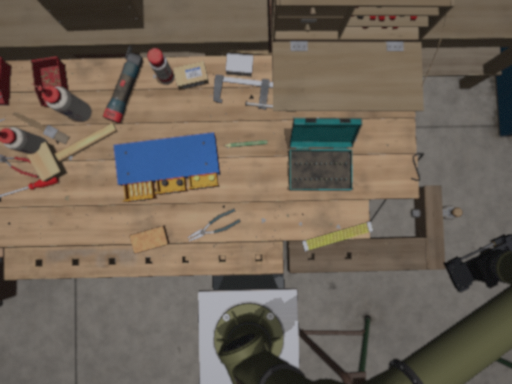

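View pics/side0.png

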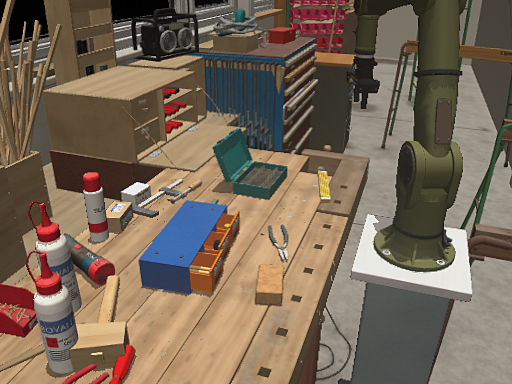

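The top view shows the cabinet at about (165,160) with three drawers out towards the robot. The bit case is at (322,155) with its lid leaning back, the sanding block at (148,240) and the rule at (337,236). I'll fit the poses next.

```bash
python3 - <<'E'
from h import *
im=viewer.read_camera("top"); hsv=cv2.cvtColor(im,cv2.COLOR_RGB2HSV)
def big(m):
    n,l,s,c=cv2.connectedComponentsWithStats(m.astype(np.uint8)); k=1+np.argmax(s[1:,4]); return l==k
def rect(m,z):
    ys,xs=np.nonzero(m); P=unproj("top",np.c_[xs,ys],z)[:,:2]
    r=cv2.minAreaRect((P*1000).astype(np.float32)); return np.round(r[0],1),np.round(r[1],1),round(r[2],1),np.round(cv2.boxPoints(r)).tolist()
H,S,V=[hsv[...,i].astype(int) for i in range(3)]
blue=big((H>100)&(H<125)&(S>120)&(V>80)); print("blue",rect(blue,.08))
teal=big((H>80)&(H<99)&(S>90)); print("teal z0.042",rect(teal,.042))
yy,xx=np.mgrid[:384,:512]
org=(H<25)&(S>170)&(V>120)&(xx>110)&(xx<225)&(yy>165)&(yy<210); ys,xs=np.nonzero(org)
P=unproj("top",np.c_[xs,ys],.073)[:,:2]*1000
for y in range(int(P[:,1].min()),int(P[:,1].max()),12):
    q=P[abs(P[:,1]-y)<6]; 
    if len(q): print(y,np.round(np.percentile(q[:,0],[0,5,50,100])),len(q))
for t,z in(("sanding_block",.036),("folding_rule",.016),("bit_case",.042)):
    b=masks_of("top",t)
    if b: print(t,rect(b[0]["pixels"],z))
c=im[100:260,100:380][:,:,::-1]; cv2.imwrite("pics/c1.png",cv2.resize(c,None,fx=2.85,fy=2.85,interpolation=cv2.INTER_CUBIC))
E
```

```text
blue (array([567.7, 238.6]), array([121.9, 308. ]), 5.9, [[491.0, 385.0], [523.0, 79.0], [644.0, 92.0], [612.0, 398.0]])
teal z0.042 (array([ 639. , -258.6]), array([223.9,  99.4]), 88.9, [[587.0, -370.0], [686.0, -372.0], [691.0, -148.0], [591.0, -146.0]])
259 [466. 466. 469. 475.] 3
283 [454. 454. 454. 454.] 1
355 [444. 444. 447. 450.] 4
sanding_block (array([489. , 232.5]), array([47.5, 99.2]), 5.9, [[460.0, 279.0], [470.0, 181.0], [518.0, 186.0], [508.0, 284.0]])
folding_rule (array([ 317.5, -293.4]), array([ 36.6, 230.9]), 15.2, [[270.0, -187.0], [330.0, -410.0], [365.0, -400.0], [305.0, -177.0]])
bit_case (array([ 577.3, -258. ]), array([231.9, 232.9]), 87.9, [[457.0, -370.0], [689.0, -378.0], [698.0, -146.0], [465.0, -138.0]])
```

View pics/c1.png

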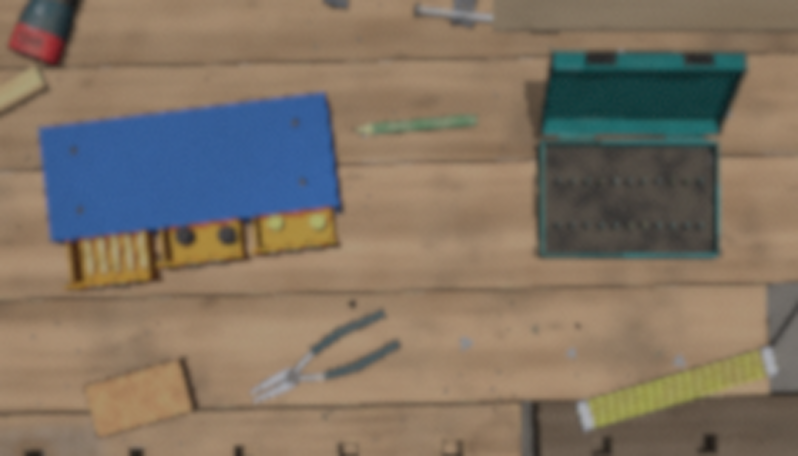

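The crop shows drawer front lower edges at about (72,288)-(155,281), (165,269)-(245,259) and (257,254)-(338,245). The case front rim is at row 256, columns 540-718, and the lid's free edge at row 53, columns 553-745. The sanding block is at (140,397).

```bash
python3 - <<'E'
from h import *
def g(n,pts,z): print(n,(unproj("top",np.array(pts)/2.85+100,z)[:,:2]*1000).round().tolist())
g("L",[(72,288),(155,281)],.073);g("M",[(165,269),(245,259)],.073);g("R",[(257,254),(338,245)],.073)
g("case rim",[(540,256),(718,256),(545,140),(718,140)],.042)
g("lid edge",[(553,53),(745,53)],.157)
g("lid shell far",[(553,70),(745,70)],.157)
g("block",[(85,387),(180,360),(195,410),(97,436)],.036)
g("rule",[(585,425),(775,355)],.016); g("pencil",[(360,129),(475,122)],.008)
g("pliers",[(255,395),(380,312),(398,345)],.01)
g("chest front edge z0/.1/.2/.3",[(640,30)],0);[g("",[(640,30)],z) for z in(.1,.2,.3)]
c=np.array([.507,.232]);ca,sa=np.cos(np.radians(5.9)),np.sin(np.radians(5.9))
for y in(.102,0,-.102):
    p=c+y*np.array([-sa,ca]); print("home",p.round(3))
# side-view check of hinge & lid edge
for b in("lid_front_edge","lid_hinge","bit_case","drawer_right_front"): print(b,boxes_of("side",b)[0]["location"] if boxes_of("side",b) else None)
print(proj("side",[[.720,-.258,.157],[.643,-.258,.042],[.5175,.1305,.04]]))
m=masks_of("top","lid_front_edge");
for k in m[:2]: print(k["conf"],k["pixels"].sum(),k["location"])
im=viewer.read_camera("side")
cv2.imwrite("pics/s1.png",cv2.resize(im[20:240,60:330][:,:,::-1],None,fx=2.7,fy=2.7,interpolation=cv2.INTER_CUBIC))
E
```

```text
L [[441.0, 367.0], [446.0, 278.0]]
M [[459.0, 267.0], [468.0, 180.0]]
R [[473.0, 167.0], [480.0, 80.0]]
case rim [[466.0, -140.0], [461.0, -338.0], [594.0, -150.0], [590.0, -342.0]]
lid edge [[666.0, -148.0], [662.0, -345.0]]
lid shell far [[648.0, -148.0], [644.0, -344.0]]
block [[333.0, 364.0], [360.0, 259.0], [305.0, 243.0], [279.0, 351.0]]
rule [[277.0, -188.0], [350.0, -405.0]]
pencil [[617.0, 57.0], [622.0, -74.0]]
pliers [[318.0, 181.0], [408.0, 39.0], [371.0, 19.0]]
chest front edge z0/.1/.2/.3 [[726.0, -267.0]]
 [[702.0, -249.0]]
 [[677.0, -230.0]]
 [[653.0, -211.0]]
home [0.497 0.333]
home [0.507 0.232]
home [0.517 0.131]
lid_front_edge [234.1, 153.9]
lid_hinge [240.3, 168.8]
bit_case [246.7, 169.0]
drawer_right_front [230.3, 224.0]
[[211.88535326 134.54761743]
 [232.5200199  167.4970746 ]
 [222.27082338 225.93631153]]
0.95 1952 [326.6, 131.4]
```

View pics/s1.png

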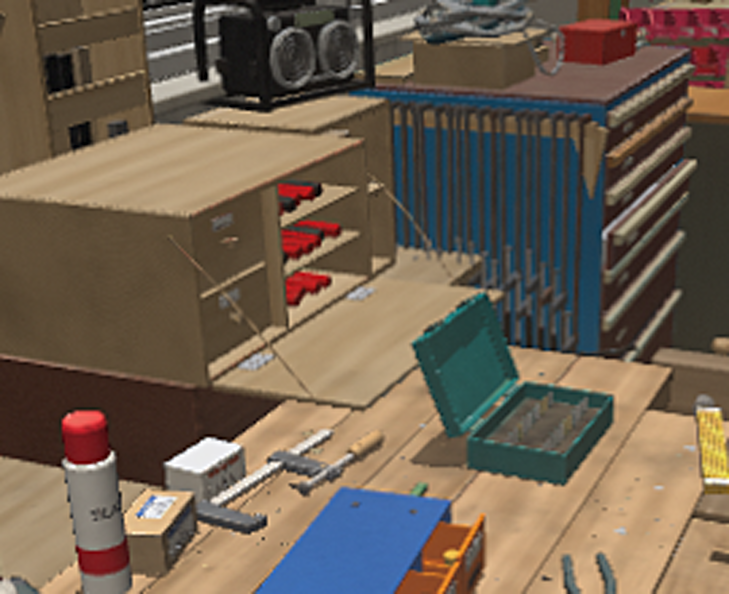

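The side crop shows the lid leaning back, with the chest's flap corner behind it at about crop (360,405). I'll check the flap's height before going there.

```bash
python3 - <<'E'
from h import *
for z in(0,.03,.06,.09,.12,.15):
    P=unproj("top",[(275,110),(424,109)],z); print(z,P.round(3).tolist(),proj("side",P).round().tolist())
print("case corners side",proj("side",[[.672,-.144,.157],[.668,-.344,.157]]).round(), "seen ~ (213,143) (241,128)")
E
```

```text
0 [[0.731, -0.104, 0.0], [0.725, -0.597, 0.0]] [[192.0, 192.0], [244.0, 145.0]]
0.03 [[0.724, -0.102, 0.03], [0.718, -0.584, 0.03]] [[193.0, 185.0], [245.0, 139.0]]
0.06 [[0.716, -0.1, 0.06], [0.711, -0.571, 0.06]] [[194.0, 177.0], [245.0, 133.0]]
0.09 [[0.709, -0.098, 0.09], [0.703, -0.558, 0.09]] [[196.0, 169.0], [246.0, 128.0]]
0.12 [[0.701, -0.096, 0.12], [0.696, -0.546, 0.12]] [[197.0, 161.0], [247.0, 122.0]]
0.15 [[0.694, -0.094, 0.15], [0.689, -0.533, 0.15]] [[198.0, 153.0], [247.0, 116.0]]
case corners side [[211. 147.]
 [235. 129.]] seen ~ (213,143) (241,128)
```

{"fn": "apply_moves", "kwargs": {"moves": [[0.1, 0, -0.2, 0, 0, 0.1, 0], [0.3, 0, -0.3, 0, 0, 0.2, 0], [0.5, 0, -0.35, 0, 0, 0.289, 0], [0.7, 0, -0.35, 0, 0, 0.289, 0], [0.9, 0, -0.35, 0, 0, 0.289, 0], [1, 0, -0.35, 0, 0, 0.289, 0], [1, 0, -0.35, 0, 0, 0.289, 0], [1, 0, -0.35, 0, 0, 0.289, 0]]}}

```text
time_s: 2.6
tool_pos: [0.441, -0.5176, 0.2924]
tool_rot: [180.0, 0.1, -1.5]
force: [0.4, 1.0, -0.3]
grip_width: 0.0309
grasp_force: 0.0
```

{"fn": "apply_moves", "kwargs": {"moves": [[0.2, -0.2, 0, 0, 0, 0, 0], [0.4, -0.4, 0, 0, 0, 0, 0], [0.6, -0.6, 0, 0, 0, 0, 0], [0.8, -0.8, 0, 0, 0, 0, 0], [1, -1, 0, 0, 0, 0, 0], [1, -1, 0, 0, 0, 0, 0], [1, -1, 0, 0, 0, 0, 0]]}}

```text
time_s: 3.3
tool_pos: [0.6493, -0.3175, 0.2918]
tool_rot: [-179.8, -0.1, -1.1]
force: [0.2, 0.2, 0.3]
grip_width: 0.0005
grasp_force: 0.0
```

{"fn": "apply_moves", "kwargs": {"moves": [[0.2, -0.2, 0, 0, 0, 0, 0], [0.35, -0.36, 0, 0, 0, 0, 0], [0.35, -0.36, 0.2, 0, 0, 0, 0], [0.35, -0.36, 0.35, 0, 0, 0, 0], [0.35, -0.36, 0.35, 0, 0, 0, 0], [0.35, -0.36, 0.35, 0, 0, 0, 0]]}}

```text
time_s: 3.9
tool_pos: [0.7169, -0.2553, 0.2229]
tool_rot: [179.9, 0.1, -1.7]
force: [0.6, 0.2, 0.7]
grip_width: 0.0008
grasp_force: 0.0
```

```bash
python3 - <<'E'
from h import *
print(env.get_obs()["tool_pos"],env.get_obs()["force"])
a=viewer.read_camera("top")[80:230,250:400]; b=viewer.read_camera("side")[70:220,150:300]
cv2.imwrite("pics/l1.png",cv2.resize(np.hstack([a,b])[:,:,::-1],None,fx=2.6,fy=2.6,interpolation=cv2.INTER_CUBIC))
E
```

```text
[ 0.71693405 -0.25531773  0.22286234] [0.56210105 0.17853296 0.65408867]
```

View pics/l1.png

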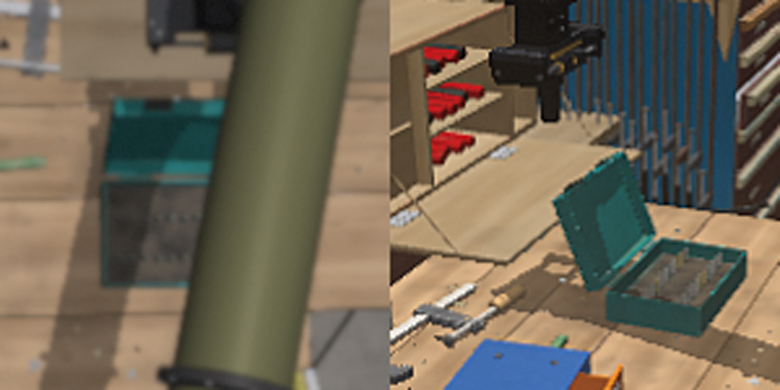

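The fingers are above and behind the lid edge (side panel: fingertip at (552,118), lid edge at (600,175)). I'll lower to 0.135 and push forward, rising with the edge.

{"fn": "apply_moves", "kwargs": {"moves": [[0, 0, 0.2, 0, 0, 0, 0], [0, 0, 0.4, 0, 0, 0, 0], [0, 0, 0.43, 0, 0, 0, 0], [-0.06, 0, 0.43, 0, 0, 0, 0], [-0.12, 0, 0.43, 0, 0, 0, 0], [-0.16, 0, 0.43, 0, 0, 0, 0], [-0.2, 0, 0.42, 0, 0, 0, 0], [-0.24, 0, 0.41, 0, 0, 0, 0], [-0.28, 0, 0.4, 0, 0, 0, 0], [-0.32, 0, 0.38, 0, 0, 0, 0], [-0.32, 0, 0.38, 0, 0, 0, 0]]}}

```text
time_s: 5.1
tool_pos: [0.6533, -0.2512, 0.1475]
tool_rot: [180.0, 0.0, -1.5]
force: [0.5, -0.1, -0.3]
grip_width: 0.0004
grasp_force: 0.2
```

{"fn": "apply_moves", "kwargs": {"moves": [[-0.04, 0, -0.01, 0, 0, 0, 0], [-0.08, 0, -0.02, 0, 0, 0, 0], [-0.12, 0, -0.03, 0, 0, 0, 0], [-0.16, 0, -0.04, 0, 0, 0, 0], [-0.2, 0, -0.04, 0, 0, 0, 0], [-0.24, 0, -0.05, 0, 0, 0, 0], [-0.28, 0, -0.05, 0, 0, 0, 0], [-0.28, 0, -0.05, 0, 0, 0, 0]]}}

```text
time_s: 5.9
tool_pos: [0.597, -0.2498, 0.1567]
tool_rot: [180.0, 0.1, -1.5]
force: [-0.6, -0.4, 1.1]
grip_width: 0.0006
grasp_force: 0.0
```

{"fn": "apply_moves", "kwargs": {"moves": [[-0.05, 0, 0, 0, 0, 0, 0], [-0.1, 0, 0, 0, 0, 0, 0], [-0.15, 0, 0.02, 0, 0, 0, 0], [-0.2, 0, 0.03, 0, 0, 0, 0], [-0.25, 0, 0.04, 0, 0, 0, 0], [-0.25, 0, 0.0, 0, 0, 0, 0], [-0.25, 0, -0.2, 0, 0, 0, 0], [-0.25, 0, -0.45, 0, 0, 0, 0], [-0.25, 0, -0.45, 0, 0, 0, 0]]}}

```text
time_s: 6.8
tool_pos: [0.5524, -0.2493, 0.2555]
tool_rot: [179.7, -0.8, -1.5]
force: [1.6, 0.7, 0.4]
grip_width: 0.0009
grasp_force: 0.0
```

```bash
python3 - <<'E'
from h import *
print(env.get_obs()["tool_pos"],env.get_obs()["time_s"])
a=viewer.read_camera("top")[80:230,250:400]; b=viewer.read_camera("side")[70:220,150:300]
cv2.imwrite("pics/l2.png",cv2.resize(np.hstack([a,b])[:,:,::-1],None,fx=2.6,fy=2.6,interpolation=cv2.INTER_CUBIC))
E
```

```text
[ 0.55238621 -0.24925615  0.25546032] 6.8
```

View pics/l2.png

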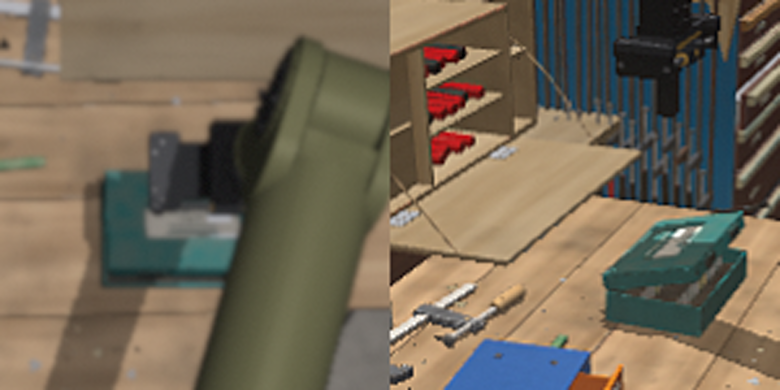

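The lid is falling shut. Next I go to the right drawer.

{"fn": "apply_moves", "kwargs": {"moves": [[-0.07, -0.2, 0, 0, 0, 0, 0], [-0.14, -0.4, 0, 0, 0, 0, 0], [-0.21, -0.6, 0, 0, 0, 0, 0], [-0.28, -0.8, 0, 0, 0, 0, 0], [-0.33, -0.93, 0, 0, 0, 0, 0], [-0.33, -0.93, 0, 0, 0, 0, 0]]}}

```text
time_s: 7.5
tool_pos: [0.4857, -0.0555, 0.2458]
tool_rot: [-179.9, 0.1, -1.1]
force: [0.2, 0.4, -0.1]
grip_width: 0.0005
grasp_force: 0.0
```

{"fn": "apply_moves", "kwargs": {"moves": [[-0.07, -0.2, 0, 0, 0, -0.03, 0], [-0.14, -0.4, 0, 0, 0, -0.06, 0], [-0.21, -0.6, 0, 0, 0, -0.086, 0], [-0.28, -0.8, 0, 0, 0, -0.086, 0], [-0.33, -0.93, 0, 0, 0, -0.086, 0], [-0.33, -0.93, 0, 0, 0, -0.086, 0], [-0.33, -0.93, 0, 0, 0, -0.086, 0], [-0.33, -0.93, 0, 0, 0, -0.086, 0]]}}

```text
time_s: 8.3
tool_pos: [0.4263, 0.1254, 0.246]
tool_rot: [180.0, 0.1, 5.8]
force: [0.1, -0.9, 0.1]
grip_width: 0.0004
grasp_force: 0.0
```

```bash
python3 - <<'E'
from h import *
print(env.get_obs()["tool_pos"],env.get_obs()["time_s"])
a=viewer.read_camera("top")[110:290,110:390]
cv2.imwrite("pics/l3.png",cv2.resize(a[:,:,::-1],None,fx=2.8,fy=2.8,interpolation=cv2.INTER_CUBIC))
E
```

```text
[0.42632116 0.12542067 0.24596066] 8.3
```

View pics/l3.png

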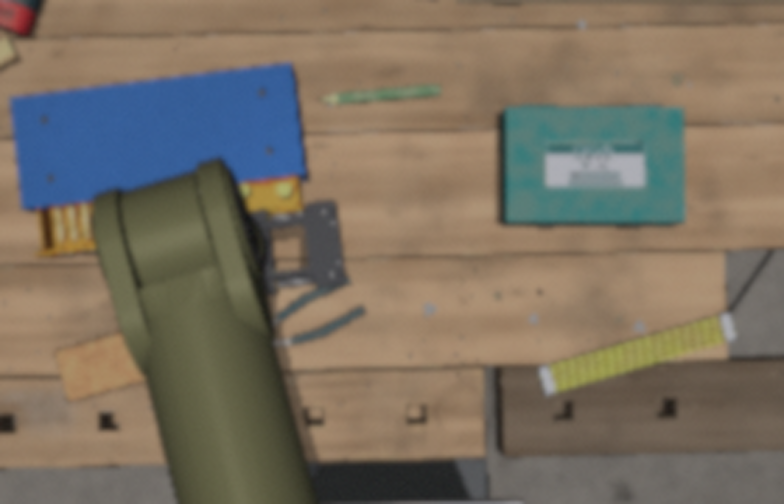

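The lid is shut. Now I lower in front of the right drawer and push.

{"fn": "apply_moves", "kwargs": {"moves": [[0, 0, 0.25, 0, 0, 0, 0], [0, 0, 0.5, 0, 0, 0, 0], [0, 0, 0.75, 0, 0, 0, 0], [0, 0, 1, 0, 0, 0, 0], [0, 0, 1, 0, 0, 0, 0], [0.08, 0, 1, 0, 0, 0, 0], [0.14, 0, 1, 0, 0, 0, 0], [0.2, 0, 1, 0, 0, 0, 0], [0.26, 0, 1, 0, 0, 0, 0], [0.32, 0, 1, 0, 0, 0, 0], [0.36, 0, 1, 0, 0, 0, 0], [0.38, 0, 1, 0, 0, 0, 0], [0.38, 0, 1, 0, 0, 0, 0]]}}

```text
time_s: 9.65
tool_pos: [0.5022, 0.1353, 0.0465]
tool_rot: [-180.0, -0.0, 5.9]
force: [0.5, -0.5, -0.7]
grip_width: 0.0004
grasp_force: 0.0
```

{"fn": "apply_moves", "kwargs": {"moves": [[0.01, 0, 0, 0, 0, 0, 0], [0.02, 0, 0, 0, 0, 0, 0], [0.02, 0, 0, 0, 0, 0, 0]]}}

```text
time_s: 9.95
tool_pos: [0.5053, 0.1356, 0.0464]
tool_rot: [-180.0, 0.0, 5.9]
force: [-0.7, -0.5, -0.4]
grip_width: 0.0006
grasp_force: 0.4
```

Not bottomed out yet, so I continue in 2 mm steps until the force rises.

{"fn": "apply_moves", "kwargs": {"moves": [[0.01, 0, 0, 0, 0, 0, 0], [0.02, 0, 0, 0, 0, 0, 0], [0.02, 0, 0, 0, 0, 0, 0]]}}

```text
time_s: 10.25
tool_pos: [0.5076, 0.1358, 0.0463]
tool_rot: [180.0, 0.2, 5.9]
force: [-6.2, 0.1, 5.5]
grip_width: 0.0007
grasp_force: 3.4
```

{"fn": "apply_moves", "kwargs": {"moves": [[0.01, 0, 0, 0, 0, 0, 0], [0.02, 0, 0, 0, 0, 0, 0], [0.02, 0, 0, 0, 0, 0, 0]]}}

```text
time_s: 10.55
tool_pos: [0.5075, 0.1357, 0.0459]
tool_rot: [179.9, 0.7, 6.0]
force: [-17.0, -2.2, 13.5]
grip_width: 0.0004
grasp_force: 8.8
```

The right drawer is home. I back off 85 mm, shift to the middle drawer and push.

{"fn": "apply_moves", "kwargs": {"moves": [[-0.2, 0, 0, 0, 0, 0, 0], [-0.425, 0, 0, 0, 0, 0, 0], [-0.425, -0.2, 0, 0, 0, 0, 0], [-0.425, -0.4, 0, 0, 0, 0, 0], [-0.425, -0.51, 0, 0, 0, 0, 0], [-0.425, -0.51, 0, 0, 0, 0, 0], [-0.33, -0.51, 0, 0, 0, 0, 0], [-0.26, -0.51, 0, 0, 0, 0, 0], [-0.2, -0.51, 0, 0, 0, 0, 0], [-0.14, -0.51, 0, 0, 0, 0, 0], [-0.08, -0.51, 0, 0, 0, 0, 0], [-0.04, -0.51, 0, 0, 0, 0, 0], [-0.02, -0.51, 0, 0, 0, 0, 0], [-0.01, -0.51, 0, 0, 0, 0, 0], [-0.005, -0.51, 0, 0, 0, 0, 0], [-0.005, -0.51, 0, 0, 0, 0, 0], [-0.005, -0.51, 0, 0, 0, 0, 0]]}}

```text
time_s: 12.25
tool_pos: [0.497, 0.2365, 0.0458]
tool_rot: [179.8, 0.6, 6.0]
force: [-14.4, -4.9, 10.3]
grip_width: 0.0005
grasp_force: 7.1
```

The middle drawer is home. The left one is next, with the same motion, then I lift away.

{"fn": "apply_moves", "kwargs": {"moves": [[-0.2, 0, 0, 0, 0, 0, 0], [-0.425, 0, 0, 0, 0, 0, 0], [-0.425, -0.2, 0, 0, 0, 0, 0], [-0.425, -0.4, 0, 0, 0, 0, 0], [-0.425, -0.51, 0, 0, 0, 0, 0], [-0.425, -0.51, 0, 0, 0, 0, 0], [-0.33, -0.51, 0, 0, 0, 0, 0], [-0.26, -0.51, 0, 0, 0, 0, 0], [-0.2, -0.51, 0, 0, 0, 0, 0], [-0.14, -0.51, 0, 0, 0, 0, 0], [-0.08, -0.51, 0, 0, 0, 0, 0], [-0.04, -0.51, 0, 0, 0, 0, 0], [-0.02, -0.51, 0, 0, 0, 0, 0], [-0.01, -0.51, 0, 0, 0, 0, 0], [0, -0.51, 0, 0, 0, 0, 0], [0, -0.51, 0, 0, 0, 0, 0], [0, -0.51, 0, 0, 0, 0, 0]]}}

```text
time_s: 13.95
tool_pos: [0.4865, 0.338, 0.046]
tool_rot: [179.8, 0.5, 6.0]
force: [-13.7, -3.7, 9.3]
grip_width: 0.0008
grasp_force: 6.8
```

{"fn": "apply_moves", "kwargs": {"moves": [[-0.1, 0, 0, 0, 0, 0, 0], [-0.2, 0, 0, 0, 0, 0, 0], [-0.2, 0, -0.25, 0, 0, 0, 0], [-0.2, 0, -0.5, 0, 0, 0, 0], [-0.2, 0.2, -0.75, 0, 0, 0, 0], [-0.2, 0.5, -1, 0, 0, 0, 0], [-0.2, 0.8, -1, 0, 0, 0, 0], [-0.2, 1, -1, 0, 0, 0, 0], [-0.2, 1, -1, 0, 0, 0, 0], [-0.2, 1, -1, 0, 0, 0, 0]]}}

```text
time_s: 14.95
tool_pos: [0.4743, 0.1293, 0.2476]
tool_rot: [179.8, -0.2, 5.3]
force: [1.0, 0.3, -0.0]
grip_width: 0.0006
grasp_force: 0.0
```

{"fn": "apply_moves", "kwargs": {"moves": [[0, 0.25, 0, 0, 0, 0, 0], [0, 0.5, 0, 0, 0, 0, 0], [0, 0.75, 0, 0, 0, 0, 0], [0, 1, 0, 0, 0, 0, 0], [0, 1, 0, 0, 0, 0, 0], [0, 1, 0, 0, 0, 0, 0], [0, 1, 0, 0, 0, 0, 0]]}}

```text
time_s: 15.65
tool_pos: [0.4932, -0.0609, 0.2465]
tool_rot: [-180.0, -0.0, 6.1]
force: [0.2, -0.5, 0.0]
grip_width: 0.0
grasp_force: 0.0
```

```bash
python3 - <<'E'
from h import *
a=viewer.read_camera("top")[110:290,110:390];b=viewer.read_camera("side")[110:310,130:350]
a=cv2.resize(a,(560,360)); b=cv2.resize(b,(396,360)); o=np.hstack([a,b])[:,:,::-1]
cv2.imwrite("pics/l4.png",cv2.resize(o,None,fx=.83,fy=.83))
E
```

```text
(no output)
```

View pics/l4.png

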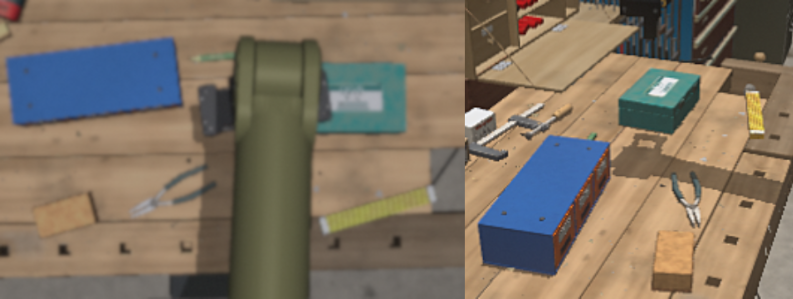

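All three drawer fronts are flush (side panel, around (585,205)). The case is shut at (660,100) and the bystanders have not moved.

```bash
python3 -c "
from cell import env
print(env.sign_off())"
```

```text
the job is handed in; nothing more can be done
None
```

All three drawers are pushed home, the bit case lid is shut, nothing else appears to have moved, and the job was handed in at about 16 s; the sign-off returned no verdict.

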